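# Fit a fresh filter tube into the push-fit port of the air manifold

### The arm

A 7-joint arm with a two-finger parallel gripper is mounted at the origin on a cart in front of the work surface, level with it; the furniture and walls round the work are solid. World frame = base frame: x ahead of the robot, y to its left, z up, the work surface at z = 0. Lengths are in m, angles in rad, forces in N, time in s.
With the tool pointing down it reaches from about 0.425 to 0.875 m from the base axis. Payload 8.4 kg.
Tool frame: the origin (TCP) lies midway between the tips of the shut fingers; the grasp point (between the pads) lies 19 mm behind it; z points along the fingers, y is the direction in which the jaws open and shut (so a half turn about z gives the same grasp; the last joint's range is limited). The gripper opens to 85 mm and grips with 20 to 120 N. Pads are 22 mm wide; open, the fingers measure 114 mm over their backs; the gripper's body (76 mm by 85 mm) begins 54 mm behind the grasp point. The pads swing forward as they close: fully open they stand 13 mm farther back than shut.
Start: joints at [-1.43, 0.333, 0.04, 1.465, -0.013, 1.343, -0.059], TCP at [0.154, 0.631, 0.231] pointing down, gripper open.
Joint ranges: [-2.58, 2.58], [-0.38, 2.09], [-1.3, 1.39], [0.25, 2.4], [-1.5, 4.64], [0.08, 2.09], [-2.65, 2.65]. Speed limits (rad/s): [2.22, 2.22, 2.79, 2.79, 3.14, 3.14, 3.14].

### API

Orientations are given as a rotation vector (axis times angle).
In Python, from rig import r gives the robot as it stands.
- The arm moves only by the tool apply_moves, never from a script. Its argument "series" is a list of rows, each an object with "travel": the shift along the tool's x, y, z in mm, a list of three; "angular": the turn, a rotation vector about the tool's x, y, z in rad, a list of three. In form: [{"travel": [dx, dy, dz], "angular": [wx, wy, wz]}, ...]. A call has 1 to 12 rows; each row shifts and turns the commanded pose from where the row before left it, along the tool's axes as they then stand; what a row does not reach is not made up. A row lasts 1/12 s, in which the tool goes at most 41.7 mm and 7.16 degrees, less where a joint would pass 70% of its speed; a pose out of reach is approached as far as the arm can. A call is refused whole if a number of a shift passes 41.7 or a number of a turn 0.125, either way. A call with a gripper value outside its range is refused whole. "gripper" is the opening, from -1 (shut) to 1 (fully open), set as the call begins (left out, the last holds). The fingers move at their own pace and stop on an object; "grip_force" is the grip in N (left out, the last holds). Time passes only in rows, so rows that do not move let the fingers close. It gives the time, the measured TCP pose, the force and the opening at its end, in the units of the state.
- r.sense(): the state, without advancing time (a new reading comes with each control period).
- r.read_camera(name): name is "scene" or "top"; returns a dict with "img" (384x512x3 uint8, red, green, blue), "z_map" (384x512 float32, m along the optical axis (not along the pixel's ray), 0 where there is no reading), "intrinsics" (3x3 intrinsics, pixels), "eye" and "orientation" of the camera in the world. Camera axes: x right, y up, looking along -z (the intrinsics and any distortion apply to the point x, -y, -z); pixel columns grow to the right and rows downward; lengths in m; the calibration is good to about 2 mm. A picture is of the moment at which its call begins.
- r.job_done(): hands the job in, once; it reports no verdict.
The state is a dict: "time": time; "q": joint angles; "dq": joint speeds; "joint_efforts": joint torques, N m; "position": TCP position; "eef_rot": TCP orientation; "wrist_force": force on the tool from outside, world axes, zero at the start; "moment": the same for the moment, N m; "grip_width": finger opening in m.
Only numpy, scipy, OpenCV 4.12 (cv2) and the standard library are available. Lean on these libraries where they do the work, as an engineer would, in place of code of your own. Each camera call takes 0.05 s, during which the arm holds its last target.

### The job

Take the red dust plug out of the port on the air manifold and put it in the green bin. Then take the fresh white filter tube from the rack, push its stem straight down into the port, past the seal, until it bottoms on the stop inside, and let go; leave the used brown one in the rack. You cannot see how deep the stop sits: feel for it and do not force anything, as more than 30 N on the stop would damage it.

Things in the scene. Friction and masses are not known exactly. Their poses are not given: they have to be found in the camera images.
- manifold: Aluminium block, 80 x 70 mm, top 62 mm above the table, on a dark 112 x 84 mm foot plate fixed to the table; a capped brass fitting on each y side. On its top stands the port: a black collar of 29 mm outer diameter, 13 mm high. Origin on the table surface under the port's upright axis, z up.
- port_mouth (a point): Centre of the port's open mouth, 75 mm above the table, z up. Bore 16 mm wide or more. A sprung rubber seal 22 mm below the mouth narrows it to 11 mm: a stem needs some 6 to 15 N to pass it, then slides easily (under 5 N). The stop, a flat cushioned face that gives 1 mm per 7 N, lies anywhere from 32 to 44 mm below the mouth; its depth differs every time and is not measured.
- plug_grip (a point): Middle of the red plastic dust plug that stands loose in the port, z up: an 18 mm diameter grip, 24 mm high, above a 25 mm flange, 4 mm thick, that rests on the port mouth; a 12 mm diameter stem reaches 12 mm into the port. The point is on the axis, 14 mm above the flange's underside, 14 mm below the plug's top. 20 g.
- green_bin: Green open-topped parts bin, fixed, 148 mm (x) by 111 mm (y) outside, about 130 by 95 mm inside; walls 62 mm high, the front one (-x) 30 mm. Origin on the table under its centre; inner floor 3 mm above the table.
- rack: Plywood rack, fixed, 60 x 140 mm (x, y), 66 mm high, with two through holes of 17 mm diameter, 40 mm either side of the middle along its y axis; each holds a filter tube. Origin on the table under its centre.
- fresh_filter_grip (a point): Middle of the white barrel of the fresh filter tube, z up along the tube. It stands stem down in the rack. Barrel 26 mm diameter, 60 mm long (30 mm each way from this point), shoulder resting on the rack's top; below it a 14 mm diameter stem, 62 mm long, chamfered to 10 mm at its end, 92 mm below this point; a 14 mm long nipple on top. About 50 g. White against brown tells it from the used one.
- fresh_filter_tip (a point): Centre of the end face of the fresh filter tube's stem, 92 mm below its grip point.
- used_filter_grip (a point): Middle of the dark brown barrel of the used filter tube, the same shape as the fresh one, in the other hole of the rack. It stays there.
Not all that is in view belongs to the job. Leave any grey look-alike of the part that bears plug_grip alone.

How it is judged:
On the way, in this order (a step that is already met when the one before it is completed fails the run):
1. the dust plug lies in the green bin (x of plug_grip in the frame of green_bin between -0.07 and 0.07 m and y of plug_grip in the frame of green_bin between -0.053 and 0.053 m and height (world z) of plug_grip below 0.05 m and contact force between the fingers and dust_plug below 0.1 N), for 0.2 s.
2. the fresh filter's stem is in the port and bears on the stop (distance between fresh_filter_tip and stop_top below 0.002 m and angle between fresh_filter_grip's own z axis and vertical below 0.08 rad), for 0.1 s.
At the end, for the whole second after the job is handed in: The fresh filter tube stands released and at rest in the port, upright within 0.08 rad, its stem's end within 2 mm of the stop; the dust plug lies inside the green bin; the used filter tube is where it was within 15 mm (all of step 2 and linear speed of fresh_filter below 0.01 m/s and x of plug_grip in the frame of green_bin between -0.07 and 0.07 m and y of plug_grip in the frame of green_bin between -0.053 and 0.053 m and height (world z) of plug_grip below 0.05 m and distance of used_filter_grip from where it was at the start of the episode below 0.015 m); the robot touches nothing.
It fails at once if the fresh filter presses on the stop with more than 30 N (contact force between fresh_filter and tube_stop above 30 N).
It fails at once if the fresh filter is forced against the manifold with more than 40 N (the seal's squeeze included) (contact force between fresh_filter and manifold above 40 N).
It fails at once if the used filter tube is moved more than 30 mm (distance of used_filter_grip from where it was at the start of the episode above 0.03 m).
It also fails if it takes over 58 s, if anything falls off the work surface, if the arm or the gripper's body presses on something with over 40 N, if the wrist force passes 120 N, or if a joint passes its speed limit or range.

## Working session

There is one attempt and no reset: what is moved stays moved. The work goes in short steps, Python scripts to look and compute and a tool call to move; the robot and the scene stay as the last step left them, time stands still between calls to the robot, and variables do not carry over. Pictures are saved under pics/ and viewed, and the job is handed in when it is done.

Besides the shell and the picture viewer there is one more tool, called after "Request:" by a JSON object that holds its "method" and its "body", one argument or row to a line. apply_moves: Moves the arm, as the interface text tells. Its arguments: {"type":"object","properties":{"series":{"type":"array"},"gripper":{"type":"number"},"grip_force":{"type":"number"}},"required":["series"]}

```bash
mkdir -p pics; ls
python3 - <<'E'
from rig import r
import cv2,numpy as np
s=r.sense()
for k,v in s.items(): print(k,np.round(v,4))
for n in("scene","top"):
    c=r.read_camera(n)
    cv2.imwrite(f"pics/{n}0.png",c["img"][:,:,::-1])
    np.savez(f"{n}0.npz",**c)
    print(n,c["intrinsics"],c["eye"],c["orientation"],[k for k in c])
E
```

```text
pics
time 0.0
q [-1.4302  0.3339  0.0399  1.4663 -0.0134  1.3433 -0.0585]
dq [-0.0006 -0.      0.0014  0.0004  0.0008  0.0014  0.0003]
joint_efforts [ 1.00000e-04 -6.58566e+01  1.36570e+00 -4.05560e+01  1.68000e-02
  1.30000e-02  0.00000e+00]
position [0.1543 0.631  0.2304]
eef_rot [-3.757e-01 -3.119e+00  2.600e-03]
wrist_force [ 0.8318 -0.1431 -0.3066]
moment [ 0.0307 -0.0543  0.0262]
grip_width 0.0855
scene [[496.28087921   0.         256.44321747]
 [  0.         496.28087921 195.71314409]
 [  0.           0.           1.        ]] [-0.11807393 -0.52020122  0.60826031] [ 0.93825583 -0.42435779 -0.72883385] ['img', 'z_map', 'intrinsics', 'eye', 'orientation']
top [[402.16854707   0.         259.17272585]
 [  0.         402.16854707 189.97701332]
 [  0.           0.           1.        ]] [0.41766912 0.04227761 0.93276716] [ 0.09375548 -0.12165764 -1.59082223] ['img', 'z_map', 'intrinsics', 'eye', 'orientation']
```

View pics/scene0.png

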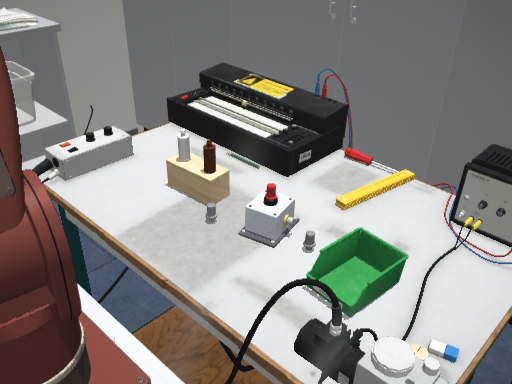

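View pics/top0.png

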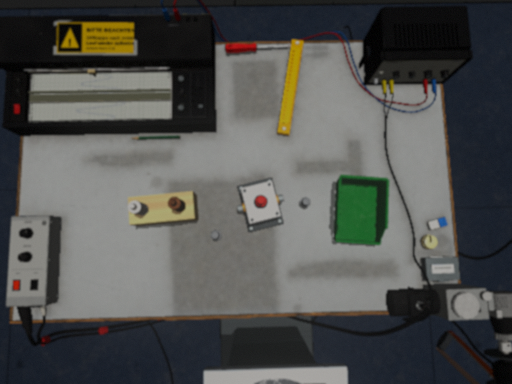

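```bash
cat > h.py <<'E'
import numpy as np,cv2
from scipy.spatial.transform import Rotation as R
def cam(c):
    z=c["z_map"]; K=c["intrinsics"]; v,u=np.mgrid[:z.shape[0],:z.shape[1]]
    p=np.stack([(u-K[0,2])/K[0,0]*z,-(v-K[1,2])/K[1,1]*z,-z],-1)
    P=p@R.from_rotvec(c["orientation"]).as_matrix().T+c["eye"]
    P[z==0]=np.nan
    return P
def crop(img,u0,u1,v0,v1,k,name):
    cv2.imwrite(name,cv2.resize(img[v0:v1,u0:u1,::-1],None,fx=k,fy=k,interpolation=cv2.INTER_CUBIC))
E
python3 - <<'E'
from h import *
np.set_printoptions(precision=4,suppress=True)
c=dict(np.load("top0.npz"));P=cam(c)
for n,(u,v) in dict(plug=(261,201),table=(230,280),manif=(270,215),white=(137,208),brown=(176,205),rack=(157,210),binfloor=(358,212),grey1=(305,203),grey2=(214,236),arm=(460,300),botwhite=(270,375)).items(): print(n,P[v,u])
s=dict(np.load("scene0.npz"));Q=cam(s)
for n,(u,v) in dict(plug=(271,188),white=(184,135),brown=(209,146),bin=(358,280),grip=(338,325),redarm=(40,250),table=(150,220),grey1=(309,234),grey2=(211,206)).items(): print(n,Q[v,u])
crop(c["img"],110,310,160,250,4,"pics/topc.png")
crop(s["img"],150,350,110,260,4,"pics/scenec.png")
E
```

```text
plug [0.5086 0.0229 0.1025]
table [nan nan nan]
manif [0.4821 0.0032 0.0614]
white [0.4974 0.2724 0.1253]
brown [0.5014 0.1938 0.1288]
rack [0.498  0.2463 0.0666]
binfloor [ 0.4888 -0.2046  0.0022]
grey1 [ 0.5086 -0.0766  0.041 ]
grey2 [0.4401 0.1267 0.0419]
arm [ 0.3026 -0.3596  0.1331]
botwhite [0.1343 0.0102 0.0011]
plug [0.5053 0.0187 0.1034]
white [0.5027 0.2776 0.1286]
brown [0.5056 0.1982 0.1292]
bin [ 0.5044 -0.1985  0.0046]
grip [ 0.2905 -0.292   0.1236]
redarm [ 0.0303 -0.0675  0.2673]
table [0.354  0.2194 0.0015]
grey1 [ 0.5097 -0.0782  0.041 ]
grey2 [0.4408 0.1235 0.0417]
```

View pics/topc.png

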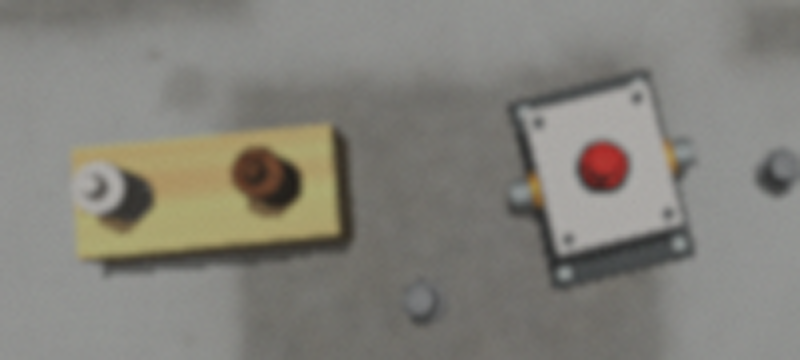

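View pics/scenec.png

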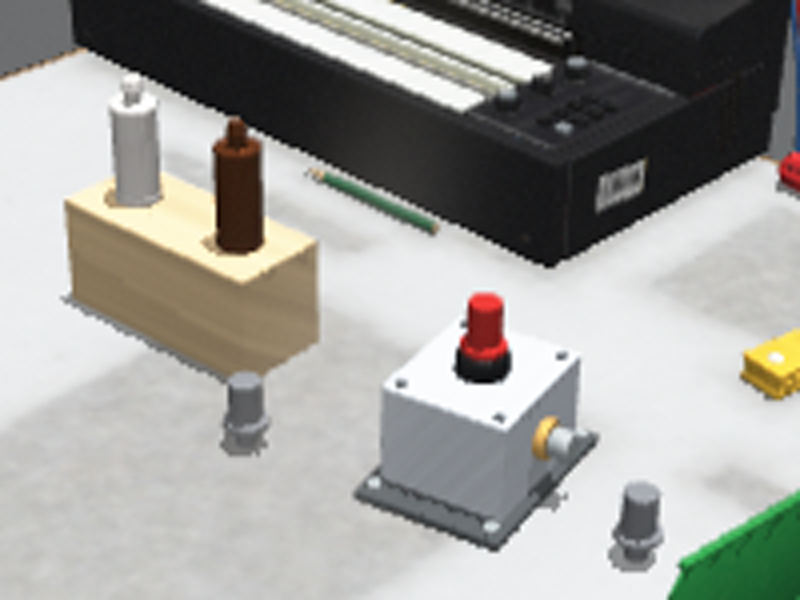

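Run:
```python
from h import *
np.set_printoptions(precision=4,suppress=True)
def rep(n,pts):
    print(n,len(pts),"mean",pts.mean(0),"min",pts.min(0),"max",pts.max(0))
def circ(p,n,r=None):
    A=np.c_[2*p[:,:2],np.ones(len(p))]
    s=np.linalg.lstsq(A,(p[:,:2]**2).sum(1),rcond=None)[0]
    print(n,"circ",s[:2],"r",np.sqrt(s[2]+s[0]**2+s[1]**2),len(p))
for f in("top","scene"):
    c=dict(np.load(f+"0.npz"));P=cam(c).reshape(-1,3);I=c["img"].reshape(-1,3).astype(int)
    print("==",f)
    def box(x,y,d,z0,z1): return (abs(P[:,0]-x)<d)&(abs(P[:,1]-y)<d)&(P[:,2]>z0)&(P[:,2]<z1)
    m=box(.508,.021,.03,.08,.12)&(I[:,0]>1.8*I[:,1]); rep("plug",P[m])
    m2=m&(P[:,2]>.0995); rep("plugtop",P[m2])
    for n,x,y in(("white",.5,.275),("brown",.503,.196)):
        m=box(x,y,.03,.072,.15); rep(n,P[m])
        rep(n+" shoulder",P[box(x,y,.025,.121,.131)]); rep(n+" nip",P[box(x,y,.025,.134,.15)])
        if f=="scene":
            q=P[box(x,y,.025,.08,.12)]; circ(q,n)
    m=(abs(P[:,0]-.5)<.06)&(abs(P[:,1]-.235)<.1)&(P[:,2]>.060)&(P[:,2]<.070)
    print("rack",cv2.minAreaRect(P[m][:,:2].astype(np.float32)*1000))
    m=box(.508,.021,.07,.058,.065); print("manif",cv2.minAreaRect(P[m][:,:2].astype(np.float32)*1000))
    rep("mtop",P[m])
    m=(I[:,1]>2*I[:,0])&(I[:,1]>1.5*I[:,2])&(abs(P[:,1]+.2)<.15)
    for z0,z1 in((.055,.068),(0,.006)):
        mm=m&(P[:,2]>z0)&(P[:,2]<z1); rep("bin",P[mm]);print(cv2.minAreaRect(P[mm][:,:2].astype(np.float32)*1000))
    rep("table",P[(abs(P[:,2])<.02)&(abs(P[:,0]-.4)<.05)&(abs(P[:,1]-.1)<.2)])
```

```text
== top
plug 71 mean [0.5108 0.0228 0.0981] min [0.5023 0.0118 0.08  ] max [0.5193 0.033  0.1051]
plugtop 53 mean [0.5122 0.0229 0.1024] min [0.5044 0.0144 0.1   ] max [0.5193 0.0312 0.1051]
white 220 mean [0.5001 0.2736 0.1165] min [0.4889 0.2645 0.0723] max [0.5139 0.2909 0.1415]
white shoulder 110 mean [0.5011 0.2764 0.1254] min [0.4894 0.2645 0.1218] max [0.5139 0.2909 0.1287]
white nip 28 mean [0.5015 0.2769 0.1385] min [0.4965 0.2713 0.1355] max [0.5065 0.2827 0.1415]
brown 191 mean [0.5059 0.195  0.1194] min [0.4947 0.1844 0.0729] max [0.5201 0.2107 0.1415]
brown shoulder 109 mean [0.5072 0.1973 0.1255] min [0.4956 0.1844 0.1213] max [0.5201 0.2107 0.129 ]
brown nip 29 mean [0.507  0.1972 0.1382] min [0.5025 0.1923 0.1341] max [0.5127 0.2024 0.1415]
rack ((504.698486328125, 237.9544219970703), (60.47446823120117, 140.66310119628906), 4.2300591468811035)
manif ((513.065185546875, 22.591917037963867), (80.56645965576172, 69.60136413574219), 12.8800687789917)
mtop 998 mean [0.5126 0.0227 0.0618] min [ 0.4678 -0.0188  0.0582] max [0.5588 0.0649 0.065 ]
bin 331 mean [ 0.5227 -0.1971
[... 1447 characters left out ...]
manif ((512.9485473632812, 25.867698669433594), (83.00302124023438, 71.94014739990234), 13.537592887878418)
mtop 648 mean [0.5062 0.0199 0.063 ] min [ 0.4669 -0.0168  0.0582] max [0.559  0.0679 0.065 ]
bin 683 mean [ 0.5252 -0.1989  0.0615] min [ 0.4449 -0.2577  0.055 ] max [ 0.5677 -0.138   0.0668]
((506.34979248046875, -198.37911987304688), (111.17491912841797, 116.53340911865234), 84.09017181396484)
bin 1407 mean [ 0.4998 -0.1847  0.0045] min [ 0.4209 -0.2504  0.0012] max [ 0.5636 -0.1413  0.006 ]
((491.9560546875, -196.1530303955078), (99.68228149414062, 137.02548217773438), 83.95372772216797)
table 6115 mean [0.3985 0.0775 0.0013] min [ 0.35   -0.0999 -0.0035] max [0.4499 0.3    0.02  ]
```

```bash
cat >> h.py <<'E'
def pose():
    from rig import r
    s=r.sense(); return np.array(s["position"]),R.from_rotvec(s["eef_rot"])
def yaw_of(Rt):  # angle of tool y in world
    y=Rt.as_matrix()[:,1]; return np.arctan2(y[1],y[0])
def plan(p,Rt,target,yaw,n):
    """constant row (travel mm, wz) over n rows -> target pos, tool-y yaw (mod pi), upright fix separate"""
    d=(yaw-yaw_of(Rt)+np.pi/2)%np.pi-np.pi/2
    w=-d/n   # tool z is down
    M=np.zeros((3,3));Q=Rt.as_matrix()
    for i in range(n):
        M+=Q; Q=Q@R.from_rotvec([0,0,w]).as_matrix()
    t=np.linalg.solve(M,np.array(target)-p)*1000
    print("n",n,"travel",np.round(t,2),"wz",round(w,4)); return t,w
def state():
    from rig import r
    s=r.sense();Rt=R.from_rotvec(s["eef_rot"])
    z=Rt.as_matrix()[:,2]
    print("t",round(float(s["time"]),2),"p",np.round(s["position"],4),"yaw",round(yaw_of(Rt),4),"tilt",np.round(z[:2],4),"F",np.round(s["wrist_force"],2),"w",round(float(s["grip_width"]),4),"q7",round(float(s["q"][6]),3))
E
python3 - <<'E'
from h import *
state();p,Rt=pose();plan(p,Rt,[.512,.023,.2],0.0,22)
plan(p,Rt,[.512,.023,.2],0.0,24)
E
```

```text
t 0.1 p [0.1543 0.631  0.2305] yaw 1.331 tilt [-0.0003 -0.0014] F [-0.49  0.93  0.43] w 0.0856 q7 -0.059
n 22 travel [-34.09  -5.64   1.42] wz 0.0605
n 24 travel [-31.26  -5.09   1.3 ] wz 0.0555
```

Candidates for the plug in the top view are the red cap on the manifold (261,201), grey look-alikes (305,203) and (214,236), and the red screwdriver handle (240,47). I choose the red cap: the crop shows it standing on the black collar. For the filter the candidates are white (137,208) and brown (176,205), and I choose white.

Request:
{"method": "apply_moves", "body": {
  "series": [
    {"travel": [-34, -5.6, 1.4], "angular": [0, 0, 0.0605]},
    {"travel": [-34, -5.6, 1.4], "angular": [0, 0, 0.0605]},
    {"travel": [-34, -5.6, 1.4], "angular": [0, 0, 0.0605]},
    {"travel": [-34, -5.6, 1.4], "angular": [0, 0, 0.0605]},
    {"travel": [-34, -5.6, 1.4], "angular": [0, 0, 0.0605]},
    {"travel": [-34, -5.6, 1.4], "angular": [0, 0, 0.0605]},
    {"travel": [-34, -5.6, 1.4], "angular": [0, 0, 0.0605]},
    {"travel": [-34, -5.6, 1.4], "angular": [0, 0, 0.0605]},
    {"travel": [-34, -5.6, 1.4], "angular": [0, 0, 0.0605]},
    {"travel": [-34, -5.6, 1.4], "angular": [0, 0, 0.0605]},
    {"travel": [-34, -5.6, 1.4], "angular": [0, 0, 0.0605]}
  ],
  "gripper": 1,
  "grip_force": 40
}}

```text
time: 1.02
position: [0.4385, 0.3885, 0.2155]
eef_rot: [-1.378, -2.823, 0.001]
wrist_force: [1.2, 1.2, 0.3]
grip_width: 0.0853
```

Run:
```python
from h import *
state();p,Rt=pose();plan(p,Rt,[.512,.023,.2],0.0,11)
```

```text
t 1.02 p [0.4385 0.3885 0.2155] yaw 0.6623 tilt [-0.0003 -0.0005] F [1.23 1.16 0.3 ] w 0.0853 q7 -0.081
n 11 travel [-34.06  -5.6    1.42] wz 0.0602
```

Tracking is close to exact, so I continue.

Request:
{"method": "apply_moves", "body": {
  "series": [
    {"travel": [-34, -5.6, 1.4], "angular": [0, 0, 0.06]},
    {"travel": [-34, -5.6, 1.4], "angular": [0, 0, 0.06]},
    {"travel": [-34, -5.6, 1.4], "angular": [0, 0, 0.06]},
    {"travel": [-34, -5.6, 1.4], "angular": [0, 0, 0.06]},
    {"travel": [-34, -5.6, 1.4], "angular": [0, 0, 0.06]},
    {"travel": [-34, -5.6, 1.4], "angular": [0, 0, 0.06]},
    {"travel": [-34, -5.6, 1.4], "angular": [0, 0, 0.06]},
    {"travel": [-34, -5.6, 1.4], "angular": [0, 0, 0.06]},
    {"travel": [-34, -5.6, 1.4], "angular": [0, 0, 0.06]},
    {"travel": [-34, -5.6, 1.4], "angular": [0, 0, 0.06]},
    {"travel": [-34, -5.6, 1.4], "angular": [0, 0, 0.06]},
    {"travel": [0, 0, 0], "angular": [0, 0, 0]}
  ]
}}

```text
time: 2.02
position: [0.5116, 0.0176, 0.2004]
eef_rot: [2.229, 2.213, -0.002]
wrist_force: [0.1, -0.7, 0.5]
grip_width: 0.0852
```

Run:
```python
from h import *
state();p,Rt=pose();plan(p,Rt,[.512,.023,.083],0.0,1);print(Rt.as_matrix())
```

```text
t 2.02 p [0.5116 0.0176 0.2004] yaw -0.0071 tilt [-0.0005 -0.0016] F [ 0.06 -0.7   0.5 ] w 0.0852 q7 -0.085
n 1 travel [  5.55   0.46 117.39] wz -0.0071
[[ 7.06052582e-03  9.99974947e-01 -5.04627102e-04]
 [ 9.99973756e-01 -7.06133487e-03 -1.61988131e-03]
 [-1.62340407e-03 -4.93176645e-04 -9.99998561e-01]]
```

Request:
{"method": "apply_moves", "body": {
  "series": [
    {"travel": [3, 0.4, 20], "angular": [0, 0, 0]},
    {"travel": [2.5, 0, 20], "angular": [0, 0, 0]},
    {"travel": [0, 0, 20], "angular": [0, 0, 0]},
    {"travel": [0, 0, 20], "angular": [0, 0, 0]},
    {"travel": [0, 0, 20], "angular": [0, 0, 0]},
    {"travel": [0, 0, 17], "angular": [0, 0, 0]},
    {"travel": [0, 0, 0], "angular": [0, 0, 0]}
  ]
}}

```text
time: 2.6
position: [0.5104, 0.0308, 0.0804]
eef_rot: [-2.213, -2.226, 0.008]
wrist_force: [-1.4, 0.1, -0.4]
grip_width: 0.0852
```

Run:
```python
from h import *
from rig import r
state()
for n in("scene","top"):
    c=r.read_camera(n); np.savez(n+"1.npz",**c)
crop(dict(np.load("scene1.npz"))["img"],220,330,130,250,5,"pics/s1.png")
```

```text
t 2.6 p [0.5104 0.0308 0.0804] yaw 0.006 tilt [-0.0052 -0.0017] F [-1.39  0.13 -0.38] w 0.0852 q7 -0.006
```

View pics/s1.png

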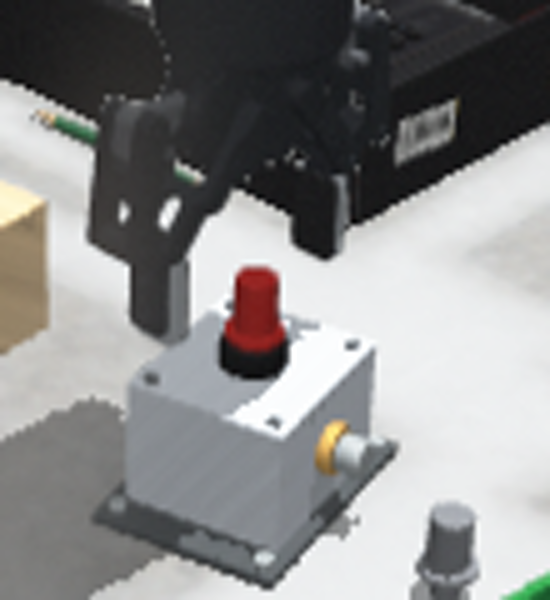

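Run:
```python
from h import *
state();p,Rt=pose();plan(p,Rt,[.512,.023,.083],0.0,1)
```

```text
t 2.7 p [0.5124 0.0308 0.0834] yaw 0.0055 tilt [-0.0013 -0.0008] F [ 0.07  0.61 -0.17] w 0.0854 q7 -0.008
n 1 travel [-7.79 -0.49  0.44] wz 0.0055
```

Request:
{"method": "apply_moves", "body": {
  "series": [
    {"travel": [-4, 0, 0], "angular": [0, 0, 0]},
    {"travel": [-3.8, 0, 0], "angular": [0, 0, 0]},
    {"travel": [0, 0, 0], "angular": [0, 0, 0]},
    {"travel": [0, 0, 0], "angular": [0, 0, 0]}
  ]
}}

```text
time: 3.03
position: [0.5134, 0.0227, 0.0843]
eef_rot: [2.216, 2.226, 0.002]
wrist_force: [-0.1, -0.1, -0.5]
grip_width: 0.0853
```

Request:
{"method": "apply_moves", "body": {
  "series": [
    {"travel": [0, 0, 0], "angular": [0, 0, 0]},
    {"travel": [0, 0, 0], "angular": [0, 0, 0]},
    {"travel": [0, 0, 0], "angular": [0, 0, 0]},
    {"travel": [0, 0, 0], "angular": [0, 0, 0]},
    {"travel": [0, 0, 0], "angular": [0, 0, 0]},
    {"travel": [0, 0, 0], "angular": [0, 0, 0]},
    {"travel": [0, 0, 0], "angular": [0, 0, 0]},
    {"travel": [0, 0, 0], "angular": [0, 0, 0]}
  ],
  "gripper": -1,
  "grip_force": 30
}}

```text
time: 3.7
position: [0.5128, 0.0232, 0.0836]
eef_rot: [-2.215, -2.228, 0.0]
wrist_force: [-0.5, 0.2, 0.5]
grip_width: 0.0165
```

Request:
{"method": "apply_moves", "body": {
  "series": [
    {"travel": [0, 0, -5], "angular": [0, 0, 0]},
    {"travel": [0, 0, -10], "angular": [0, 0, 0]},
    {"travel": [0, 0, -15], "angular": [0, 0, 0]},
    {"travel": [0, 0, -15], "angular": [0, 0, 0]},
    {"travel": [0, 0, -10], "angular": [0, 0, 0]},
    {"travel": [0, 0, -5], "angular": [0, 0, 0]},
    {"travel": [0, 0, 0], "angular": [0, 0, 0]},
    {"travel": [0, 0, 0], "angular": [0, 0, 0]}
  ]
}}

```text
time: 4.37
position: [0.5128, 0.0232, 0.1435]
eef_rot: [-2.215, -2.228, -0.001]
wrist_force: [-0.6, 0.5, -0.1]
grip_width: 0.0165
```

Run:
```python
from h import *
from rig import r
state()
c=r.read_camera("scene"); np.savez("scene2.npz",**c)
crop(c["img"],220,330,110,230,5,"pics/s2.png")
p,Rt=pose();plan(p,Rt,[.492,-.195,.14],0.0,8)
```

```text
t 4.37 p [0.5128 0.0232 0.1435] yaw 0.0056 tilt [0.0002 0.0003] F [-0.56  0.53 -0.13] w 0.0165 q7 -0.043
n 8 travel [-27.26  -2.64   0.38] wz 0.0007
```

View pics/s2.png

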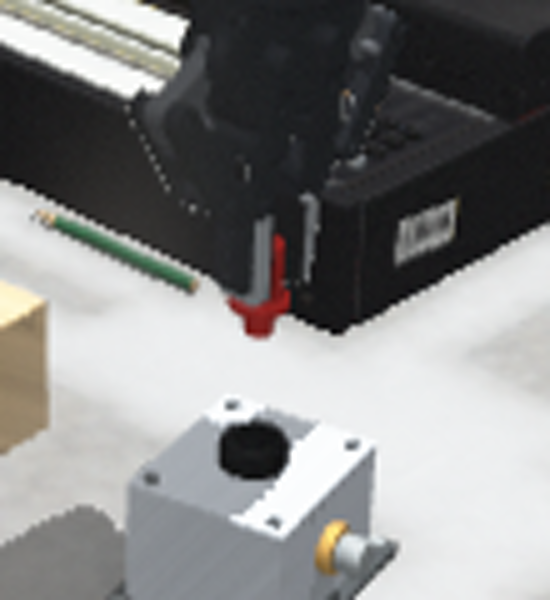

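The crop shows the plug hanging upright in the jaws, stem at (258,325), and the port open at (253,448). Next I take it to the bin.

Request:
{"method": "apply_moves", "body": {
  "series": [
    {"travel": [-15, -1, 0], "angular": [0, 0, 0]},
    {"travel": [-30, -3, 0], "angular": [0, 0, 0]},
    {"travel": [-34, -3, 0], "angular": [0, 0, 0]},
    {"travel": [-34, -3, 0], "angular": [0, 0, 0]},
    {"travel": [-34, -3, 0], "angular": [0, 0, 0]},
    {"travel": [-32, -3, 0], "angular": [0, 0, 0]},
    {"travel": [-24, -3, 0], "angular": [0, 0, 0]},
    {"travel": [-15, -2, 10], "angular": [0, 0, 0]},
    {"travel": [0, 0, 30], "angular": [0, 0, 0]},
    {"travel": [0, 0, 30], "angular": [0, 0, 0]},
    {"travel": [0, 0, 20], "angular": [0, 0, 0]},
    {"travel": [0, 0, 0], "angular": [0, 0, 0]}
  ]
}}

```text
time: 5.42
position: [0.4896, -0.1942, 0.0491]
eef_rot: [-2.211, -2.223, 0.008]
wrist_force: [-1.3, -0.2, -0.8]
grip_width: 0.0164
```

Request:
{"method": "apply_moves", "body": {
  "series": [
    {"travel": [0, 0, 0], "angular": [0, 0, 0]},
    {"travel": [0, 0, 0], "angular": [0, 0, 0]},
    {"travel": [0, 0, 0], "angular": [0, 0, 0]},
    {"travel": [0, 0, 0], "angular": [0, 0, 0]}
  ],
  "gripper": -0.1
}}

```text
time: 5.75
position: [0.494, -0.1952, 0.0549]
eef_rot: [2.214, 2.227, 0.002]
wrist_force: [-0.2, 0.5, -0.4]
grip_width: 0.0382
```

Run:
```python
from h import *
from rig import r
state()
c=r.read_camera("scene"); np.savez("scene3.npz",**c)
crop(c["img"],290,430,190,310,5,"pics/s3.png")
```

```text
t 5.75 p [ 0.494  -0.1952  0.0549] yaw 0.0057 tilt [ 0.0023 -0.0001] F [-0.22  0.49 -0.36] w 0.0382 q7 0.537
```

View pics/s3.png

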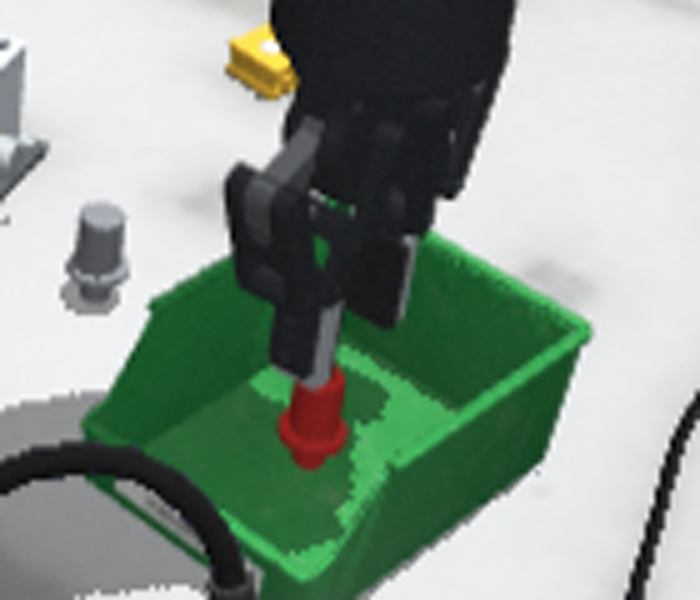

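The plug is dropping inside the bin at (315,420). I rise clear and check with the top view.

Request:
{"method": "apply_moves", "body": {
  "series": [
    {"travel": [0, 0, -10], "angular": [0, 0, 0]},
    {"travel": [0, 0, -25], "angular": [0, 0, 0]},
    {"travel": [0, 0, -30], "angular": [0, 0, 0]},
    {"travel": [0, 0, -30], "angular": [0, 0, 0]},
    {"travel": [0, 0, -30], "angular": [0, 0, 0]},
    {"travel": [0, 0, -20], "angular": [0, 0, 0]},
    {"travel": [0, 0, 0], "angular": [0, 0, 0]},
    {"travel": [0, 0, 0], "angular": [0, 0, 0]}
  ]
}}

```text
time: 6.47
position: [0.4938, -0.1953, 0.2004]
eef_rot: [2.214, 2.226, 0.004]
wrist_force: [0.6, -0.7, -0.2]
grip_width: 0.0385
```

Run:
```python
from h import *
from rig import r
state()
c=r.read_camera("scene"); np.savez("scene4.npz",**c)
d=r.read_camera("top"); np.savez("top4.npz",**d)
crop(c["img"],220,430,180,310,3.8,"pics/s4.png")
crop(d["img"],225,305,165,225,8,"pics/t4.png")
p,Rt=pose();plan(p,Rt,[.501,.277,.2],0.05,14)
```

```text
t 6.47 p [ 0.4938 -0.1953  0.2004] yaw 0.0055 tilt [0.0035 0.0003] F [ 0.59 -0.7  -0.17] w 0.0385 q7 0.394
n 14 travel [33.68  1.47 -0.1 ] wz -0.0032
```

View pics/s4.png

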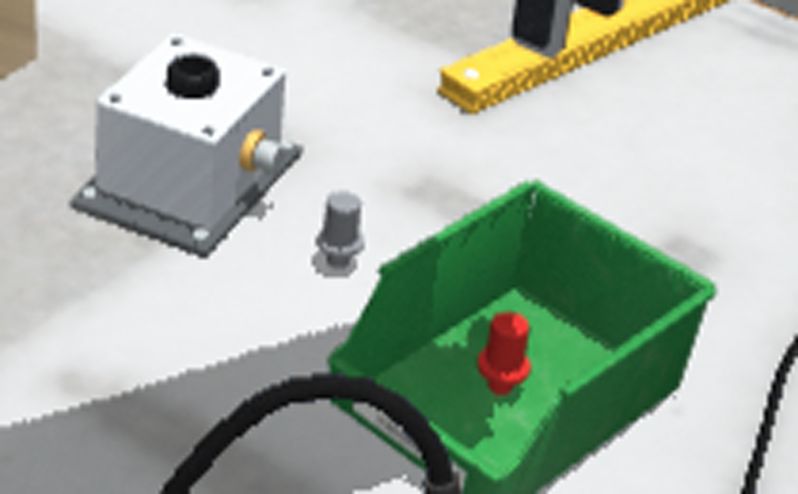

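View pics/t4.png

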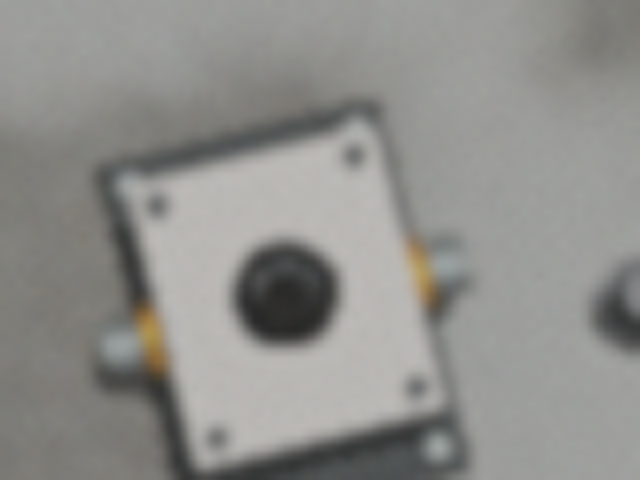

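The plug stands in the bin at (505,355), and the port is open in the top crop at (285,293). I fit the collar position in both views.

Run:
```python
from h import *
np.set_printoptions(precision=4,suppress=True)
from scipy.optimize import least_squares
for f in("top4","scene4"):
    c=dict(np.load(f+".npz"));P=cam(c);I=c["img"].astype(int)
    K=c["intrinsics"];Rc=R.from_rotvec(c["orientation"]).as_matrix()
    def proj(X):
        q=(X-c["eye"])@Rc; return np.c_[K[0,2]+K[0,0]*q[:,0]/-q[:,2],K[1,2]-K[1,1]*q[:,1]/-q[:,2]]
    def back(u,v,z):
        d=Rc@np.array([(u-K[0,2])/K[0,0],-(v-K[1,2])/K[1,1],-1]); return c["eye"]+d*(z-c["eye"][2])/d[2]
    m=(abs(P[...,0]-.512)<.018)&(abs(P[...,1]-.023)<.018)&(P[...,2]>.0705)&(P[...,2]<.08)
    Q=P[m];print(f,"ring depth",m.sum(),Q.mean(0),(Q.min(0)+Q.max(0))/2)
    # dark blob centroid
    uc,vc=proj(np.array([[.512,.023,.07]]))[0]; print("proj",uc,vc)
    w=18;u0,v0=int(uc)-w,int(vc)-w
    g=I[v0:v0+2*w,u0:u0+2*w].sum(2)
    b=(g<260).astype(np.uint8); n,l,st,ce=cv2.connectedComponentsWithStats(b)
    k=l[w,w];print("blob",st[k],ce[k]+[u0,v0])
    # model: union of mouth disc z=.075 and base z=.062 r=.0145, intensity weighted centroid
    a=np.linspace(0,6.283,60)
    def cen(xy):
        pts=np.vstack([np.c_[xy[0]+.0145*np.cos(a),xy[1]+.0145*np.sin(a),np.full(60,z)] for z in(.075,.062)])
        h=cv2.convexHull((proj(pts)).astype(np.float32)); M=cv2.moments(h); return np.array([M["m10"]/M["m00"],M["m01"]/M["m00"]])
    s=least_squares(lambda x:cen(x*.01)-(ce[k]+[u0,v0]),[51.2,2.3],diff_step=1e-3);print("port",s.x*.01)
# filter: same model approach on top0 with barrel top r=.013 z=.126
```

```text
top4 ring depth 74 [0.5126 0.0224 0.0741] [0.5121 0.0222 0.074 ]
proj 260.6214194333038 201.06063977207594
blob [ 13  13  12  12 114] [260.3596 201.5088]
port [0.5111 0.0236]
scene4 ring depth 92 [0.511  0.0245 0.0744] [0.5118 0.0256 0.0747]
proj 271.0439177091609 200.1995895415002
blob [ 11  13  14  11 127] [270.252  200.0315]
port [0.5132 0.0262]
```

Request:
{"method": "apply_moves", "body": {
  "series": [
    {"travel": [15, 1, 0], "angular": [0, 0, -0.003]},
    {"travel": [30, 1.5, 0], "angular": [0, 0, -0.003]},
    {"travel": [36, 1.5, 0], "angular": [0, 0, -0.003]},
    {"travel": [36, 1.5, 0], "angular": [0, 0, -0.003]},
    {"travel": [36, 1.5, 0], "angular": [0, 0, -0.003]},
    {"travel": [36, 1.5, 0], "angular": [0, 0, -0.003]},
    {"travel": [36, 1.5, 0], "angular": [0, 0, -0.003]},
    {"travel": [36, 1.5, 0], "angular": [0, 0, -0.003]},
    {"travel": [36, 1.5, 0], "angular": [0, 0, -0.003]},
    {"travel": [36, 1.5, 0], "angular": [0, 0, -0.003]},
    {"travel": [36, 1.5, 0], "angular": [0, 0, -0.003]},
    {"travel": [36, 1.5, 0], "angular": [0, 0, -0.003]}
  ],
  "gripper": 0.5
}}

```text
time: 7.57
position: [0.5003, 0.2116, 0.1973]
eef_rot: [-2.175, -2.267, 0.003]
wrist_force: [0.9, 0.4, 0.3]
grip_width: 0.064
```

Request:
{"method": "apply_moves", "body": {
  "series": [
    {"travel": [36, 1.5, 0], "angular": [0, 0, -0.003]},
    {"travel": [22, 1, 0], "angular": [0, 0, 0]},
    {"travel": [10, 0.5, 0], "angular": [0, 0, 0]},
    {"travel": [0, 0, 0], "angular": [0, 0, 0]},
    {"travel": [0, 0, 0], "angular": [0, 0, 0]},
    {"travel": [0, 0, 0], "angular": [0, 0, 0]},
    {"travel": [0, 0, 0], "angular": [0, 0, 0]}
  ]
}}

```text
time: 8.15
position: [0.5018, 0.2762, 0.1985]
eef_rot: [2.174, 2.267, -0.001]
wrist_force: [0.9, -0.1, 0.1]
grip_width: 0.064
```

Run:
```python
from h import *
state();p,Rt=pose();plan(p,Rt,[.5012,.2775,.078],0.05,1)
```

```text
t 8.15 p [0.5018 0.2762 0.1985] yaw 0.0417 tilt [-0.     -0.0004] F [ 0.88 -0.13  0.06] w 0.064 q7 -0.464
n 1 travel [  1.38  -0.52 120.54] wz -0.0083
```

Request:
{"method": "apply_moves", "body": {
  "series": [
    {"travel": [1.5, -0.7, 15], "angular": [0, 0, 0]},
    {"travel": [0, 0, 25], "angular": [0, 0, 0]},
    {"travel": [0, 0, 25], "angular": [0, 0, 0]},
    {"travel": [0, 0, 25], "angular": [0, 0, 0]},
    {"travel": [0, 0, 20], "angular": [0, 0, 0]},
    {"travel": [0, 0, 10], "angular": [0, 0, 0]},
    {"travel": [0, 0, 0], "angular": [0, 0, 0]},
    {"travel": [0, 0, 0], "angular": [0, 0, 0]},
    {"travel": [0, 0, 0], "angular": [0, 0, 0]}
  ]
}}

```text
time: 8.9
position: [0.5015, 0.2798, 0.08]
eef_rot: [2.172, 2.269, 0.003]
wrist_force: [0.4, 0.7, -0.6]
grip_width: 0.0644
```

Run:
```python
from h import *
from rig import r
state();p,Rt=pose();plan(p,Rt,[.501,.2778,.078],0.05,1)
c=r.read_camera("scene")
crop(c["img"],130,250,80,220,4.2,"pics/s5.png")
```

```text
t 8.9 p [0.5015 0.2798 0.08  ] yaw 0.0438 tilt [0.0016 0.0012] F [ 0.39  0.74 -0.64] w 0.0644 q7 -0.42
n 1 travel [-2.   -0.57  2.02] wz -0.0062
```

View pics/s5.png

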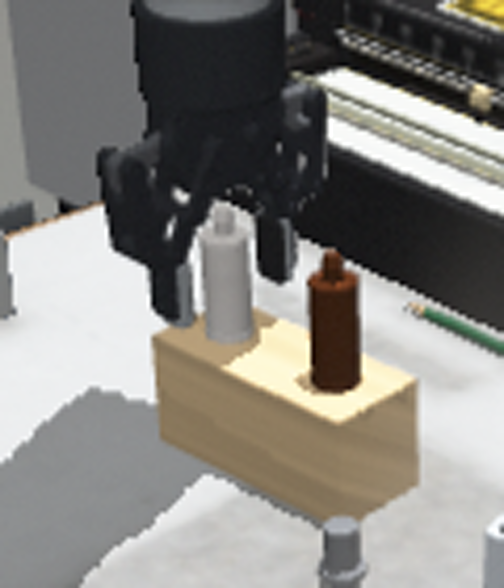

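The crop shows the fingers straddling the white barrel at (228,290), with the brown one clear at (333,335).

Request:
{"method": "apply_moves", "body": {
  "series": [
    {"travel": [-2, -0.5, 2], "angular": [0, 0, 0]},
    {"travel": [0, 0, 0], "angular": [0, 0, 0]},
    {"travel": [0, 0, 0], "angular": [0, 0, 0]},
    {"travel": [0, 0, 0], "angular": [0, 0, 0]}
  ]
}}

```text
time: 9.28
position: [0.5002, 0.2778, 0.0768]
eef_rot: [2.172, 2.27, 0.001]
wrist_force: [-0.2, 0.2, -0.5]
grip_width: 0.0644
```

Request:
{"method": "apply_moves", "body": {
  "series": [
    {"travel": [0, 0, 0], "angular": [0, 0, 0]},
    {"travel": [0, 0, 0], "angular": [0, 0, 0]},
    {"travel": [0, 0, 0], "angular": [0, 0, 0]},
    {"travel": [0, 0, 0], "angular": [0, 0, 0]},
    {"travel": [0, 0, 0], "angular": [0, 0, 0]},
    {"travel": [0, 0, 0], "angular": [0, 0, 0]},
    {"travel": [0, 0, 0], "angular": [0, 0, 0]},
    {"travel": [0, 0, 0], "angular": [0, 0, 0]}
  ],
  "gripper": -1,
  "grip_force": 60
}}

```text
time: 9.95
position: [0.5004, 0.2778, 0.0767]
eef_rot: [2.171, 2.27, 0.001]
wrist_force: [1.6, 0.9, 1.3]
grip_width: 0.0251
```

Run:
```python
from h import *
state()
```

```text
t 9.95 p [0.5004 0.2778 0.0767] yaw 0.0444 tilt [0.0006 0.0002] F [1.56 0.86 1.34] w 0.0251 q7 -0.417
```

Request:
{"method": "apply_moves", "body": {
  "series": [
    {"travel": [0, 0, -3], "angular": [0, 0, 0]},
    {"travel": [0, 0, -6], "angular": [0, 0, 0]},
    {"travel": [0, 0, -12], "angular": [0, 0, 0]},
    {"travel": [0, 0, -18], "angular": [0, 0, 0]},
    {"travel": [0, 0, -22], "angular": [0, 0, 0]},
    {"travel": [0, 0, -24], "angular": [0, 0, 0]},
    {"travel": [0, 0, -24], "angular": [0, 0, 0]},
    {"travel": [0, 0, -24], "angular": [0, 0, 0]},
    {"travel": [0, 0, -20], "angular": [0, 0, 0]},
    {"travel": [0, 0, -10], "angular": [0, 0, 0]},
    {"travel": [0, 0, 0], "angular": [0, 0, 0]},
    {"travel": [0, 0, 0], "angular": [0, 0, 0]}
  ]
}}

```text
time: 10.95
position: [0.4997, 0.2777, 0.2389]
eef_rot: [-2.171, -2.27, 0.001]
wrist_force: [-0.0, 0.1, -0.7]
grip_width: 0.0245
```

Run:
```python
from h import *
from rig import r
state();p,Rt=pose();plan(p,Rt,[.512,.0242,.24],0.05,10)
c=r.read_camera("scene");np.savez("scene6.npz",**c)
crop(c["img"],130,250,60,200,4.2,"pics/s6.png")
```

```text
t 10.95 p [0.4997 0.2777 0.2389] yaw 0.0447 tilt [-0.0007 -0.0002] F [-0.01  0.08 -0.72] w 0.0245 q7 -0.475
n 10 travel [-25.38   0.03  -0.1 ] wz -0.0005
```

View pics/s6.png

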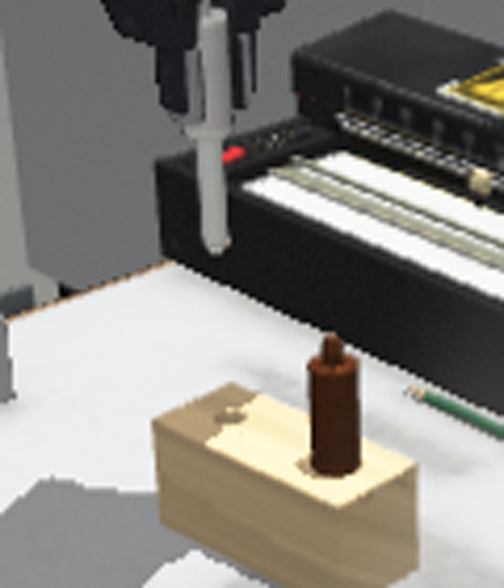

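The tube is held straight, stem end at (215,248), and the used one has not moved. I go to above the port.

Request:
{"method": "apply_moves", "body": {
  "series": [
    {"travel": [-13, 0, 0], "angular": [0, 0, 0]},
    {"travel": [-25, 0, 0], "angular": [0, 0, 0]},
    {"travel": [-32, 0, 0], "angular": [0, 0, 0]},
    {"travel": [-32, 0, 0], "angular": [0, 0, 0]},
    {"travel": [-32, 0, 0], "angular": [0, 0, 0]},
    {"travel": [-32, 0, 0], "angular": [0, 0, 0]},
    {"travel": [-32, 0, 0], "angular": [0, 0, 0]},
    {"travel": [-27, 0, 0], "angular": [0, 0, 0]},
    {"travel": [-18, 0, 0], "angular": [0, 0, 0]},
    {"travel": [-10, 0, 20], "angular": [0, 0, 0]},
    {"travel": [0, 0, 25], "angular": [0, 0, 0]},
    {"travel": [0, 0, 20], "angular": [0, 0, 0]}
  ]
}}

```text
time: 12.0
position: [0.5101, 0.0228, 0.1723]
eef_rot: [-2.174, -2.267, 0.002]
wrist_force: [0.3, 0.1, 0.3]
grip_width: 0.0247
```

Request:
{"method": "apply_moves", "body": {
  "series": [
    {"travel": [0, 0, 10], "angular": [0, 0, 0]},
    {"travel": [0, 0, 0], "angular": [0, 0, 0]},
    {"travel": [0, 0, 0], "angular": [0, 0, 0]},
    {"travel": [0, 0, 0], "angular": [0, 0, 0]},
    {"travel": [0, 0, 0], "angular": [0, 0, 0]}
  ]
}}

```text
time: 12.42
position: [0.512, 0.0251, 0.1656]
eef_rot: [2.171, 2.27, 0.002]
wrist_force: [0.1, -0.2, 0.5]
grip_width: 0.0245
```

Run:
```python
from h import *
from rig import r
np.set_printoptions(precision=4,suppress=True)
state();p,Rt=pose();plan(p,Rt,[.512,.0242,.16],0.05,1)
c=r.read_camera("scene");np.savez("scene7.npz",**c)
crop(c["img"],215,335,100,240,4.2,"pics/s7.png")
P=cam(c);x0,y0=p[:2]
I=c["img"].astype(int)
for z0,z1 in((.094,.100),(.100,.106),(.106,.112),(.112,.118),(.118,.124),(.124,.130),(.130,.136),(.136,.142)):
    m=(abs(P[...,0]-x0)<.02)&(abs(P[...,1]-y0)<.02)&(P[...,2]>z0)&(P[...,2]<z1)&(I.min(2)>70)
    Q=P[m]; print(z0,len(Q),Q.mean(0) if len(Q) else 0)
```

```text
t 12.42 p [0.512  0.0251 0.1656] yaw 0.0447 tilt [0.0016 0.0004] F [ 0.13 -0.22  0.51] w 0.0245 q7 -0.027
n 1 travel [-0.89 -0.1   5.63] wz -0.0053
0.094 11 [0.5091 0.026  0.0981]
0.1 16 [0.5094 0.0246 0.1031]
0.106 20 [0.5087 0.0251 0.1089]
0.112 19 [0.5093 0.0258 0.115 ]
0.118 15 [0.5088 0.0245 0.121 ]
0.124 21 [0.5081 0.0257 0.127 ]
0.13 18 [0.5085 0.0258 0.1329]
0.136 21 [0.5096 0.0255 0.1387]
```

View pics/s7.png

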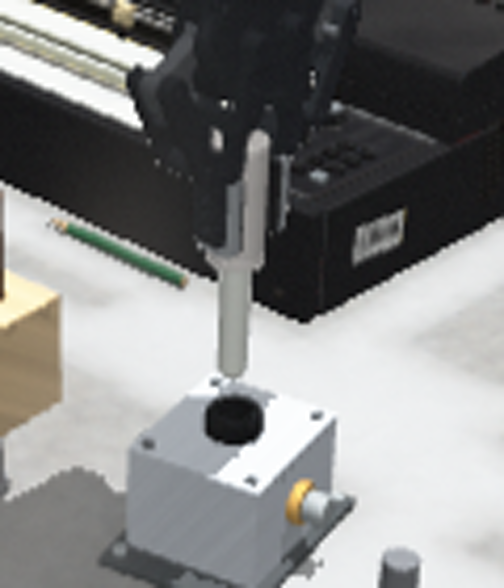

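Run:
```python
from h import *
np.set_printoptions(precision=4,suppress=True)
c=dict(np.load("scene7.npz"));I=c["img"].astype(int)
crop(c["img"],250,295,155,215,10,"pics/s7b.png")
K=c["intrinsics"];Rc=R.from_rotvec(c["orientation"]).as_matrix()
def proj(X):
    q=(np.atleast_2d(X)-c["eye"])@Rc; return np.c_[K[0,2]+K[0,0]*q[:,0]/-q[:,2],K[1,2]-K[1,1]*q[:,1]/-q[:,2]]
a=np.linspace(0,6.283,13)
def ring(x,y,z,r): return proj(np.c_[x+r*np.cos(a),y+r*np.sin(a),np.full(13,z)])
for n,(x,y) in dict(mid=(.512,.0242),sc=(.5125,.0258),tcp=(.512,.0251)).items():
    M=ring(x,y,.075,.0145);print(n,"mouth u",M[:,0].min(),M[:,0].max(),"v",M[:,1].min(),M[:,1].max(),"base vmax",ring(x,y,.062,.0145)[:,1].max())
    T=ring(x,y,.1656-.0727,.005);print("   tip u",T[:,0].min(),T[:,0].max(),"v",T[:,1].min(),T[:,1].max(), "stem@.11 u",ring(x,y,.11,.007)[:,0].min(),ring(x,y,.11,.007)[:,0].max())
    S=ring(x,y,.1656-.0727+.062,.013);print("   shoulder v",S[:,1].min(),S[:,1].max())
print("J",proj([.513,.0242,.093])-proj([.512,.0242,.093]),proj([.512,.0252,.093])-proj([.512,.0242,.093]))
g=I.sum(2)//3
for v in range(164,215,2): print(v,g[v,258:285])
```

```text
mid mouth u 263.59574165831947 277.8250057421543 v 194.09421298639208 201.71576916811395 base vmax 207.20635826677812
   tip u 268.5506027060716 273.50599175186966 v 188.9341714016005 191.52486411619165 stem@.11 u 267.8548525326283 274.85892458921325
   shoulder v 159.43242616910817 165.79300656147527
sc mouth u 263.17959598780175 277.3888858889115 v 193.69920811249523 201.30175986629828 base vmax 206.78844124644493
   tip u 268.12343305517356 273.0717972616431 v 188.5386709482493 191.12284031102158 stem@.11 u 267.42469396062364 274.41874213891964
   shoulder v 159.06365884548063 165.40764926355908
tcp mouth u 263.2657510966698 277.4857577675612 v 193.92407252578238 201.53753462733613 base vmax 207.02650853948208
   tip u 268.21417384535846 273.16630713674886 v 188.76375162277293 191.3516652012656 stem@.11 u 267.51574541973883 274.51517183917986
   shoulder v 159.2731416874468 165.6266459980551
J [[ 0.34   -0.1872]] [[-0.3756 -0.1909]]
164 [181 177  53  40  38  36  36  38  86 155 143 149 152 152 152 146 143  73
  81  25  25  23  22  25  24  23  25]
166 [125 154 199 202 189 188 181  3
[... 2139 characters left out ...]
2 252 252]
204 [169 170 171 170 171 171 151  81  22  21  24  22  22  21  18  20  20  42
 154 249 252 252 252 252 252 251 251]
206 [171 171 173 171 170 169 168 168 161 162 156 153 152 152 161 244 246 247
 251 252 252 252 251 251 251 251 252]
208 [171 170 169 168 169 168 167 169 170 171 169 169 169 178 251 251 251 252
 252 252 251 251 251 251 252 252 251]
210 [168 169 168 167 168 168 170 169 168 168 176 247 251 251 251 252 252 252
 251 251 251 252 252 252 251 207 131]
212 [139 140 143 151 152 164 169 170 177 247 251 251 252 252 252 252 251 251
 251 251 252 252 251 207 129 133 132]
214 [138 140 140 140 138 139 149 161 174 214 245 246 252 252 251 159 103 124
 213 252 251 227 130 131 120 134 134]
```

View pics/s7b.png

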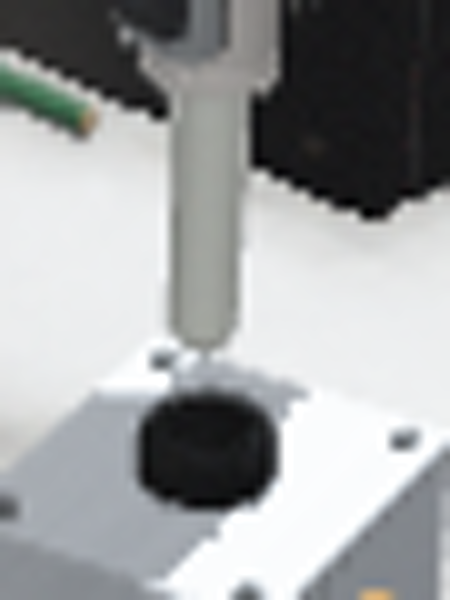

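The tube is upright over the port. In the image the stem centre is at u≈270.0 and the collar centre at 270.2, where 270.5–270.7 would mean aligned. So the tube sits about 1.4 mm off, and I correct that and then enter gently.

Request:
{"method": "apply_moves", "body": {
  "series": [
    {"travel": [-1.1, 1, 5], "angular": [0, 0, 0]},
    {"travel": [0, 0, 5], "angular": [0, 0, 0]},
    {"travel": [0, 0, 5], "angular": [0, 0, 0]},
    {"travel": [0, 0, 3], "angular": [0, 0, 0]},
    {"travel": [0, 0, 3], "angular": [0, 0, 0]},
    {"travel": [0, 0, 0], "angular": [0, 0, 0]},
    {"travel": [0, 0, 0], "angular": [0, 0, 0]}
  ]
}}

```text
time: 13.05
position: [0.5123, 0.0239, 0.1433]
eef_rot: [-2.171, -2.27, 0.001]
wrist_force: [0.0, -0.2, 0.3]
grip_width: 0.0248
```

Run:
```python
from h import *
from rig import r
state()
c=r.read_camera("scene")
crop(c["img"],250,295,155,215,10,"pics/s8.png")
```

```text
t 13.05 p [0.5123 0.0239 0.1433] yaw 0.0445 tilt [-0.0004 -0.0003] F [ 0.   -0.22  0.25] w 0.0248 q7 -0.008
```

View pics/s8.png

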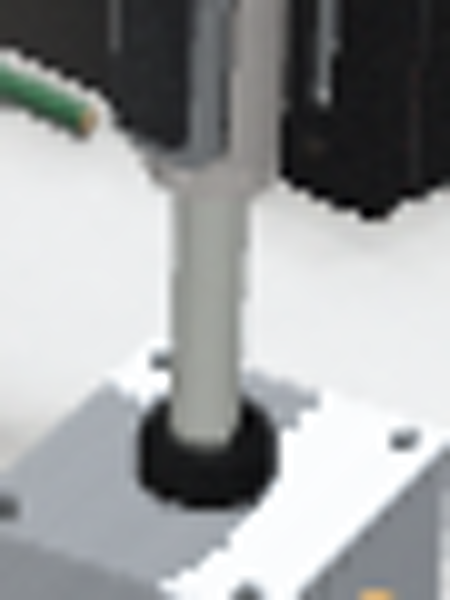

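The stem end is in the collar mouth at (205,440) with no contact force. I continue to just above the seal.

Request:
{"method": "apply_moves", "body": {
  "series": [
    {"travel": [0, 0, 2], "angular": [0, 0, 0]},
    {"travel": [0, 0, 2], "angular": [0, 0, 0]},
    {"travel": [0, 0, 2], "angular": [0, 0, 0]},
    {"travel": [0, 0, 0], "angular": [0, 0, 0]},
    {"travel": [0, 0, 0], "angular": [0, 0, 0]}
  ]
}}

```text
time: 13.52
position: [0.5123, 0.0239, 0.1374]
eef_rot: [-2.171, -2.27, 0.001]
wrist_force: [0.5, -0.2, -0.2]
grip_width: 0.025
```

Request:
{"method": "apply_moves", "body": {
  "series": [
    {"travel": [0, 0, 2], "angular": [0, 0, 0]},
    {"travel": [0, 0, 2], "angular": [0, 0, 0]},
    {"travel": [0, 0, 2], "angular": [0, 0, 0]},
    {"travel": [0, 0, 0], "angular": [0, 0, 0]},
    {"travel": [0, 0, 0], "angular": [0, 0, 0]}
  ]
}}

```text
time: 13.93
position: [0.5123, 0.0239, 0.1314]
eef_rot: [-2.172, -2.27, 0.001]
wrist_force: [1.2, -0.4, -0.5]
grip_width: 0.0248
```

Request:
{"method": "apply_moves", "body": {
  "series": [
    {"travel": [0, 0, 1.5], "angular": [0, 0, 0]},
    {"travel": [0, 0, 1.5], "angular": [0, 0, 0]},
    {"travel": [0, 0, 1.5], "angular": [0, 0, 0]},
    {"travel": [0, 0, 0], "angular": [0, 0, 0]}
  ]
}}

```text
time: 14.27
position: [0.5124, 0.0238, 0.1268]
eef_rot: [2.171, 2.27, -0.0]
wrist_force: [0.5, 0.2, -0.5]
grip_width: 0.0246
```

Request:
{"method": "apply_moves", "body": {
  "series": [
    {"travel": [0, 0, 1], "angular": [0, 0, 0]},
    {"travel": [0, 0, 1], "angular": [0, 0, 0]},
    {"travel": [0, 0, 0], "angular": [0, 0, 0]}
  ]
}}

```text
time: 14.52
position: [0.5127, 0.0237, 0.1251]
eef_rot: [2.171, 2.27, 0.0]
wrist_force: [1.3, -1.4, 0.0]
grip_width: 0.025
```

Request:
{"method": "apply_moves", "body": {
  "series": [
    {"travel": [0, 0, 1], "angular": [0, 0, 0]},
    {"travel": [0, 0, 1], "angular": [0, 0, 0]},
    {"travel": [0, 0, 0], "angular": [0, 0, 0]}
  ]
}}

```text
time: 14.77
position: [0.5129, 0.0237, 0.1234]
eef_rot: [2.171, 2.269, 0.001]
wrist_force: [0.8, -1.1, 4.5]
grip_width: 0.0248
```

Request:
{"method": "apply_moves", "body": {
  "series": [
    {"travel": [0, 0, 1], "angular": [0, 0, 0]},
    {"travel": [0, 0, 0], "angular": [0, 0, 0]}
  ]
}}

```text
time: 14.93
position: [0.513, 0.0238, 0.1226]
eef_rot: [2.171, 2.269, 0.001]
wrist_force: [1.1, -1.8, 3.9]
grip_width: 0.0247
```

Request:
{"method": "apply_moves", "body": {
  "series": [
    {"travel": [0, 0, 1], "angular": [0, 0, 0]},
    {"travel": [0, 0, 0], "angular": [0, 0, 0]}
  ]
}}

```text
time: 15.1
position: [0.5129, 0.0238, 0.1212]
eef_rot: [2.171, 2.27, 0.001]
wrist_force: [2.8, -1.8, -0.2]
grip_width: 0.025
```

Request:
{"method": "apply_moves", "body": {
  "series": [
    {"travel": [0, 0, 1], "angular": [0, 0, 0]},
    {"travel": [0, 0, 0], "angular": [0, 0, 0]}
  ]
}}

```text
time: 15.27
position: [0.5126, 0.0238, 0.1199]
eef_rot: [2.171, 2.27, 0.0]
wrist_force: [3.2, -2.4, -1.4]
grip_width: 0.0247
```

Request:
{"method": "apply_moves", "body": {
  "series": [
    {"travel": [-0.4, 0.5, 1], "angular": [0, 0, 0]},
    {"travel": [0, 0, 0], "angular": [0, 0, 0]},
    {"travel": [0, 0, 0], "angular": [0, 0, 0]}
  ]
}}

```text
time: 15.52
position: [0.5128, 0.0235, 0.1187]
eef_rot: [-2.171, -2.27, 0.001]
wrist_force: [1.7, -1.9, -1.2]
grip_width: 0.0247
```

Request:
{"method": "apply_moves", "body": {
  "series": [
    {"travel": [0, 0, 1], "angular": [0, 0, 0]},
    {"travel": [0, 0, 0], "angular": [0, 0, 0]},
    {"travel": [0, 0, 0], "angular": [0, 0, 0]}
  ]
}}

```text
time: 15.77
position: [0.5128, 0.0236, 0.1178]
eef_rot: [-2.171, -2.27, 0.0]
wrist_force: [1.9, -1.5, -1.6]
grip_width: 0.0245
```

Request:
{"method": "apply_moves", "body": {
  "series": [
    {"travel": [0, 0, 1], "angular": [0, 0, 0]},
    {"travel": [0, 0, 0], "angular": [0, 0, 0]},
    {"travel": [0, 0, 0], "angular": [0, 0, 0]}
  ]
}}

```text
time: 16.02
position: [0.5128, 0.0236, 0.1169]
eef_rot: [-2.171, -2.27, 0.0]
wrist_force: [1.7, -1.7, -1.0]
grip_width: 0.0248
```

Request:
{"method": "apply_moves", "body": {
  "series": [
    {"travel": [0, 0, 1], "angular": [0, 0, 0]},
    {"travel": [0, 0, 0], "angular": [0, 0, 0]},
    {"travel": [0, 0, 0], "angular": [0, 0, 0]}
  ]
}}

```text
time: 16.27
position: [0.5129, 0.0236, 0.1158]
eef_rot: [2.171, 2.27, -0.0]
wrist_force: [1.9, -1.4, -1.4]
grip_width: 0.0248
```

Request:
{"method": "apply_moves", "body": {
  "series": [
    {"travel": [0, 0, 1], "angular": [0, 0, 0]},
    {"travel": [0, 0, 0], "angular": [0, 0, 0]},
    {"travel": [0, 0, 0], "angular": [0, 0, 0]}
  ]
}}

```text
time: 16.52
position: [0.5129, 0.0236, 0.1149]
eef_rot: [2.171, 2.27, -0.0]
wrist_force: [2.4, -1.6, -0.7]
grip_width: 0.0247
```

Run:
```python
from h import *
from rig import r
state()
c=r.read_camera("scene");np.savez("scene9.npz",**c)
crop(c["img"],250,295,155,215,10,"pics/s9.png")
```

```text
t 16.52 p [0.5129 0.0236 0.1149] yaw 0.0445 tilt [-0.0001 -0.0001] F [ 2.42 -1.58 -0.69] w 0.0247 q7 0.016
```

View pics/s9.png

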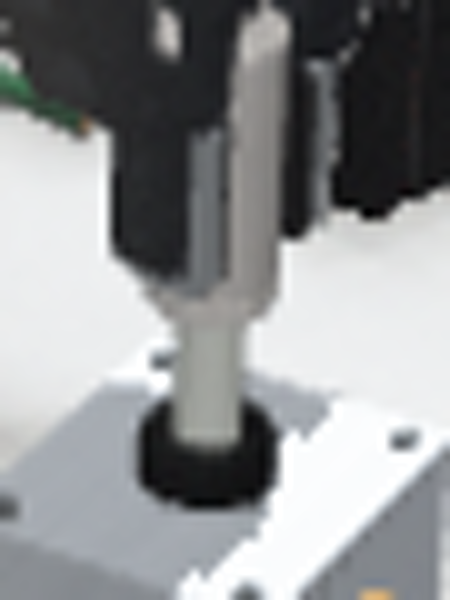

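The tube has not slipped in the jaws (fingertip-to-shoulder gap still 25 px), so I keep feeling downward.

Request:
{"method": "apply_moves", "body": {
  "series": [
    {"travel": [0, 0, 1], "angular": [0, 0, 0]},
    {"travel": [0, 0, 0], "angular": [0, 0, 0]},
    {"travel": [0, 0, 0], "angular": [0, 0, 0]}
  ]
}}

```text
time: 16.82
position: [0.5129, 0.0236, 0.1139]
eef_rot: [2.171, 2.27, -0.0]
wrist_force: [0.5, -1.4, -0.5]
grip_width: 0.0248
```

Request:
{"method": "apply_moves", "body": {
  "series": [
    {"travel": [0, 0, 1], "angular": [0, 0, 0]},
    {"travel": [0, 0, 0], "angular": [0, 0, 0]},
    {"travel": [0, 0, 0], "angular": [0, 0, 0]}
  ]
}}

```text
time: 17.07
position: [0.5129, 0.0236, 0.1128]
eef_rot: [2.171, 2.27, -0.0]
wrist_force: [2.6, -1.2, -1.6]
grip_width: 0.0244
```

Request:
{"method": "apply_moves", "body": {
  "series": [
    {"travel": [0, 0, 1], "angular": [0, 0, 0]},
    {"travel": [0, 0, 0], "angular": [0, 0, 0]},
    {"travel": [0, 0, 0], "angular": [0, 0, 0]}
  ]
}}

```text
time: 17.32
position: [0.5129, 0.0236, 0.1118]
eef_rot: [2.171, 2.27, -0.0]
wrist_force: [2.7, -1.5, -1.8]
grip_width: 0.0247
```

Request:
{"method": "apply_moves", "body": {
  "series": [
    {"travel": [0, 0, 1], "angular": [0, 0, 0]},
    {"travel": [0, 0, 0], "angular": [0, 0, 0]},
    {"travel": [0, 0, 0], "angular": [0, 0, 0]}
  ]
}}

```text
time: 17.57
position: [0.5129, 0.0235, 0.1109]
eef_rot: [2.171, 2.27, -0.0]
wrist_force: [1.0, -2.0, -0.4]
grip_width: 0.025
```

Request:
{"method": "apply_moves", "body": {
  "series": [
    {"travel": [0, 0, 1], "angular": [0, 0, 0]},
    {"travel": [0, 0, 0], "angular": [0, 0, 0]},
    {"travel": [0, 0, 0], "angular": [0, 0, 0]}
  ]
}}

```text
time: 17.82
position: [0.5129, 0.0236, 0.1099]
eef_rot: [2.171, 2.27, -0.0]
wrist_force: [1.5, -1.7, -0.3]
grip_width: 0.0247
```

Request:
{"method": "apply_moves", "body": {
  "series": [
    {"travel": [0, 0, 1], "angular": [0, 0, 0]},
    {"travel": [0, 0, 0], "angular": [0, 0, 0]},
    {"travel": [0, 0, 0], "angular": [0, 0, 0]}
  ]
}}

```text
time: 18.07
position: [0.5129, 0.0236, 0.1088]
eef_rot: [2.172, 2.27, -0.0]
wrist_force: [1.9, -2.0, -3.2]
grip_width: 0.0247
```

Request:
{"method": "apply_moves", "body": {
  "series": [
    {"travel": [0, 0, 1], "angular": [0, 0, 0]},
    {"travel": [0, 0, 0], "angular": [0, 0, 0]},
    {"travel": [0, 0, 0], "angular": [0, 0, 0]}
  ]
}}

```text
time: 18.32
position: [0.513, 0.0235, 0.1079]
eef_rot: [2.171, 2.27, -0.0]
wrist_force: [1.9, -1.4, -1.9]
grip_width: 0.0247
```

Request:
{"method": "apply_moves", "body": {
  "series": [
    {"travel": [0, 0, 1], "angular": [0, 0, 0]},
    {"travel": [0, 0, 0], "angular": [0, 0, 0]},
    {"travel": [0, 0, 0], "angular": [0, 0, 0]}
  ]
}}

```text
time: 18.57
position: [0.5129, 0.0236, 0.1069]
eef_rot: [2.171, 2.27, -0.0]
wrist_force: [1.7, -2.2, -1.5]
grip_width: 0.0245
```

Request:
{"method": "apply_moves", "body": {
  "series": [
    {"travel": [0, 0, 1], "angular": [0, 0, 0]},
    {"travel": [0, 0, 0], "angular": [0, 0, 0]},
    {"travel": [0, 0, 0], "angular": [0, 0, 0]}
  ]
}}

```text
time: 18.82
position: [0.5129, 0.0236, 0.1059]
eef_rot: [2.171, 2.27, -0.0]
wrist_force: [0.8, -1.5, 0.3]
grip_width: 0.0248
```

Request:
{"method": "apply_moves", "body": {
  "series": [
    {"travel": [0, 0, 0.7], "angular": [0, 0, 0]},
    {"travel": [0, 0, 0], "angular": [0, 0, 0]},
    {"travel": [0, 0, 0], "angular": [0, 0, 0]}
  ]
}}

```text
time: 19.07
position: [0.513, 0.0236, 0.1054]
eef_rot: [2.171, 2.27, 0.0]
wrist_force: [0.2, -2.2, 1.7]
grip_width: 0.025
```

Request:
{"method": "apply_moves", "body": {
  "series": [
    {"travel": [0, 0, 0.7], "angular": [0, 0, 0]},
    {"travel": [0, 0, 0], "angular": [0, 0, 0]},
    {"travel": [0, 0, 0], "angular": [0, 0, 0]}
  ]
}}

```text
time: 19.32
position: [0.5129, 0.0236, 0.1045]
eef_rot: [2.171, 2.27, -0.0]
wrist_force: [1.6, -1.7, 1.1]
grip_width: 0.025
```

Request:
{"method": "apply_moves", "body": {
  "series": [
    {"travel": [0, 0, 0.7], "angular": [0, 0, 0]},
    {"travel": [0, 0, 0], "angular": [0, 0, 0]},
    {"travel": [0, 0, 0], "angular": [0, 0, 0]}
  ]
}}

```text
time: 19.57
position: [0.5129, 0.0236, 0.1037]
eef_rot: [2.171, 2.27, -0.0]
wrist_force: [1.9, -1.7, -1.1]
grip_width: 0.0247
```

Request:
{"method": "apply_moves", "body": {
  "series": [
    {"travel": [0, 0, 0.7], "angular": [0, 0, 0]},
    {"travel": [0, 0, 0], "angular": [0, 0, 0]},
    {"travel": [0, 0, 0], "angular": [0, 0, 0]}
  ]
}}

```text
time: 19.82
position: [0.5129, 0.0235, 0.1033]
eef_rot: [-2.172, -2.27, 0.0]
wrist_force: [0.5, -1.8, 1.9]
grip_width: 0.0246
```

Request:
{"method": "apply_moves", "body": {
  "series": [
    {"travel": [0, 0, 0.7], "angular": [0, 0, 0]},
    {"travel": [0, 0, 0], "angular": [0, 0, 0]},
    {"travel": [0, 0, 0], "angular": [0, 0, 0]}
  ]
}}

```text
time: 20.07
position: [0.513, 0.0235, 0.1028]
eef_rot: [-2.172, -2.27, -0.0]
wrist_force: [0.7, -1.8, 5.3]
grip_width: 0.0246
```

Request:
{"method": "apply_moves", "body": {
  "series": [
    {"travel": [0, 0, 0], "angular": [0, 0, 0]}
  ]
}}

```text
time: 20.15
position: [0.513, 0.0236, 0.1028]
eef_rot: [-2.171, -2.27, -0.0]
wrist_force: [-0.4, -0.9, 6.1]
grip_width: 0.025
```

Request:
{"method": "apply_moves", "body": {
  "series": [
    {"travel": [0, 0, 0], "angular": [0, 0, 0]}
  ]
}}

```text
time: 20.23
position: [0.513, 0.0236, 0.1028]
eef_rot: [2.172, 2.27, 0.0]
wrist_force: [-0.1, -2.0, 5.7]
grip_width: 0.0247
```

Contact: about 7 N above the sliding baseline. One more small step should confirm it is stiff like the stop.

Request:
{"method": "apply_moves", "body": {
  "series": [
    {"travel": [0, 0, 0.5], "angular": [0, 0, 0]},
    {"travel": [0, 0, 0], "angular": [0, 0, 0]},
    {"travel": [0, 0, 0], "angular": [0, 0, 0]}
  ]
}}

```text
time: 20.48
position: [0.5131, 0.0235, 0.1026]
eef_rot: [-2.172, -2.27, -0.001]
wrist_force: [-0.6, -2.2, 8.3]
grip_width: 0.0248
```

Request:
{"method": "apply_moves", "body": {
  "series": [
    {"travel": [0, 0, 0], "angular": [0, 0, 0]}
  ]
}}

```text
time: 20.57
position: [0.5131, 0.0236, 0.1026]
eef_rot: [-2.171, -2.27, -0.001]
wrist_force: [-1.3, -2.1, 8.7]
grip_width: 0.0249
```

Run:
```python
from h import *
from rig import r
state()
c=r.read_camera("scene");np.savez("scene10.npz",**c)
crop(c["img"],250,295,155,215,10,"pics/s10.png")
```

```text
t 20.57 p [0.5131 0.0236 0.1026] yaw 0.0445 tilt [0.0003 0.0003] F [-1.34 -2.14  8.74] w 0.0249 q7 0.027
```

View pics/s10.png

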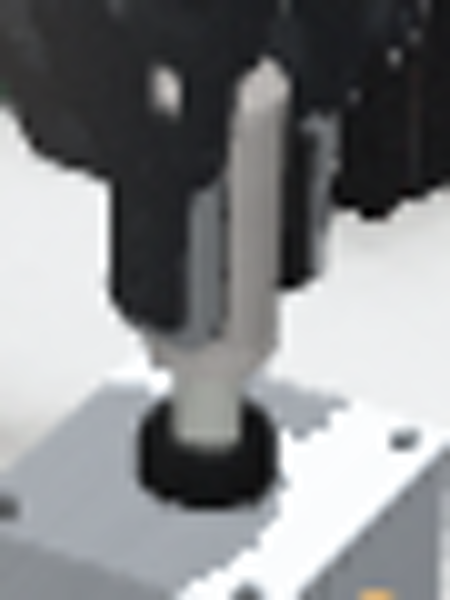

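About 10 N over baseline, compressing as the cushioned stop should, with no slip and the tube upright (collar (207,440), stem vertical above it). I let go.

Request:
{"method": "apply_moves", "body": {
  "series": [
    {"travel": [0, 0, 0], "angular": [0, 0, 0]},
    {"travel": [0, 0, 0], "angular": [0, 0, 0]},
    {"travel": [0, 0, 0], "angular": [0, 0, 0]},
    {"travel": [0, 0, 0], "angular": [0, 0, 0]},
    {"travel": [0, 0, 0], "angular": [0, 0, 0]},
    {"travel": [0, 0, 0], "angular": [0, 0, 0]}
  ],
  "gripper": 0.4
}}

```text
time: 21.12
position: [0.5128, 0.0237, 0.1019]
eef_rot: [-2.171, -2.27, 0.0]
wrist_force: [0.9, -0.2, -0.0]
grip_width: 0.0599
```

Run:
```python
from h import *
from rig import r
state()
c=r.read_camera("scene");np.savez("scene11.npz",**c)
crop(c["img"],235,310,125,215,6.6,"pics/s11.png")
```

```text
t 21.12 p [0.5128 0.0237 0.1019] yaw 0.0446 tilt [-0.0003 -0.0001] F [ 0.89 -0.22 -0.03] w 0.0599 q7 0.027
```

View pics/s11.png

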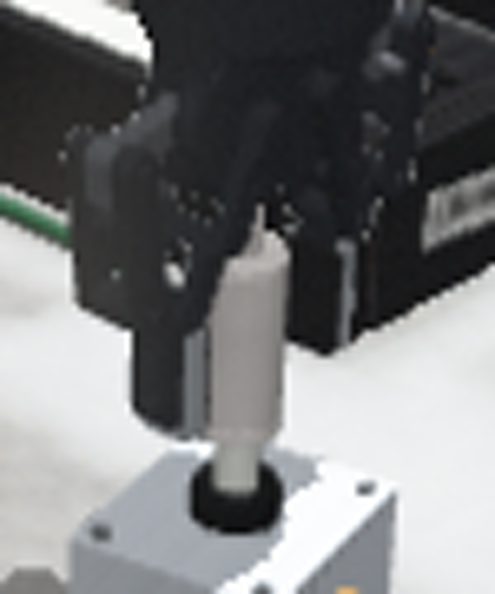

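The tube is released and upright at (245,350). I retract straight up.

Request:
{"method": "apply_moves", "body": {
  "series": [
    {"travel": [0, 0, -5], "angular": [0, 0, 0]},
    {"travel": [0, 0, -10], "angular": [0, 0, 0]},
    {"travel": [0, 0, -20], "angular": [0, 0, 0]},
    {"travel": [0, 0, -25], "angular": [0, 0, 0]},
    {"travel": [0, 0, -25], "angular": [0, 0, 0]},
    {"travel": [0, 0, -25], "angular": [0, 0, 0]},
    {"travel": [0, 0, -15], "angular": [0, 0, 0]},
    {"travel": [0, 0, -10], "angular": [0, 0, 0]},
    {"travel": [0, 0, 0], "angular": [0, 0, 0]},
    {"travel": [0, 0, 0], "angular": [0, 0, 0]},
    {"travel": [0, 0, 0], "angular": [0, 0, 0]}
  ]
}}

```text
time: 22.08
position: [0.5123, 0.0235, 0.236]
eef_rot: [-2.171, -2.27, 0.002]
wrist_force: [-0.8, -0.3, 0.3]
grip_width: 0.0592
```

Run:
```python
from h import *
from rig import r
np.set_printoptions(precision=4,suppress=True)
state()
c=r.read_camera("scene");np.savez("scene12.npz",**c)
crop(c["img"],150,430,110,310,2.8,"pics/s12.png")
crop(c["img"],245,300,145,215,8,"pics/s12b.png")
K=c["intrinsics"];Rc=R.from_rotvec(c["orientation"]).as_matrix()
P=cam(c)
Q=P[(abs(P[...,0]-.511)<.03)&(abs(P[...,1]-.023)<.03)&(P[...,2]>.09)]
for z in np.arange(.08,.175,.01):
    q=Q[abs(Q[:,2]-z)<.005]; print(round(z,3),len(q),q.mean(0) if len(q) else "")
print("top z",np.sort(Q[:,2])[-5:])
for n in("scene0","scene12"):
    P=cam(dict(np.load(n+".npz")));q=P[(abs(P[...,0]-.506)<.025)&(abs(P[...,1]-.198)<.025)&(P[...,2]>.072)]; print(n,"used",len(q),q.mean(0))
```

```text
t 22.08 p [0.5123 0.0235 0.236 ] yaw 0.0445 tilt [-0.0015 -0.0005] F [-0.8  -0.32  0.26] w 0.0592 q7 -0.059
0.08 0 
0.09 4 [0.5055 0.0197 0.093 ]
0.1 64 [0.5061 0.0205 0.1   ]
0.11 54 [0.5065 0.0201 0.1103]
0.12 57 [0.5056 0.0205 0.12  ]
0.13 58 [0.5057 0.0206 0.13  ]
0.14 64 [0.5064 0.02   0.1402]
0.15 96 [0.5083 0.0233 0.1515]
0.16 33 [0.5105 0.0226 0.1592]
0.17 16 [0.511  0.0252 0.1677]
top z [0.4558 0.456  0.4562 0.4563 0.4565]
scene0 used 349 [0.5031 0.1953 0.1068]
scene12 used 348 [0.5031 0.1954 0.1067]
```

View pics/s12.png

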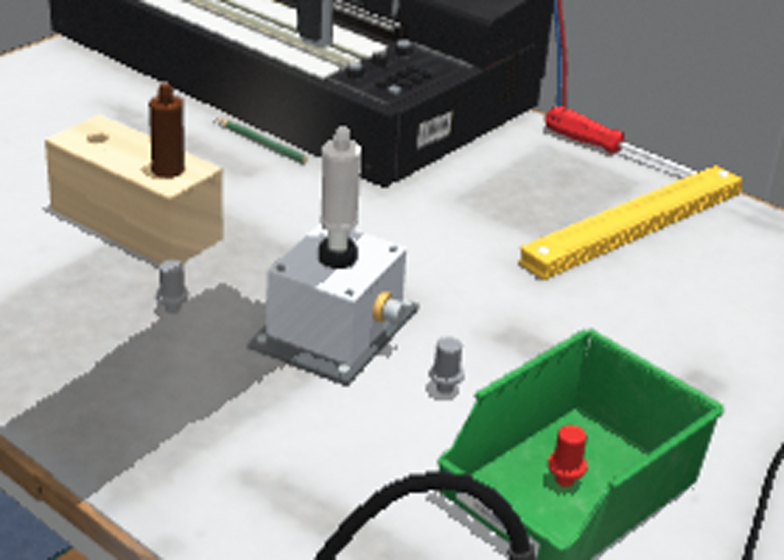

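View pics/s12b.png

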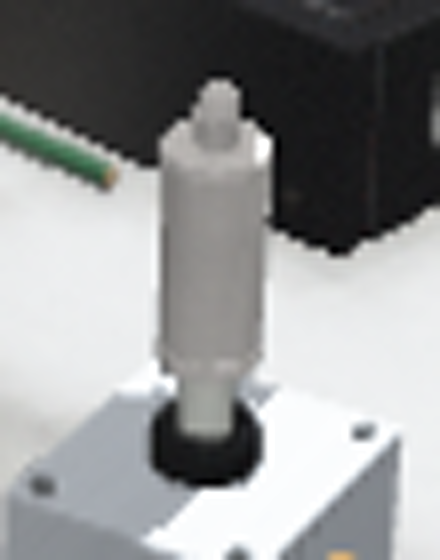

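```bash
python3 -c "
from rig import r
print(r.job_done())"
```

```text
the job is handed in; nothing more can be done
None
```

The red plug is in the green bin, and the fresh white filter is in the port, on the stop and released. I handed the job in at about 22 s of the 58 s allowed; it reports no verdict.

- **Seal:** the readings showed about 4.5 N as the stem passed the seal. That is less than the 6 N you quoted, so the peak probably fell between readings. After the seal it slid freely.
- **Stop:** contact came at about 44–45 mm by my estimate, right at the deep end of the stated 32–44 mm. I pressed to about 10 N over the sliding baseline, well under the 30 N limit. The force rose steadily, about as the cushioned stop should, and the tube did not slip in the jaws.
- **Last look:** the filter stands upright, with its barrel top about 152 mm above the table, which fits a seated stem. The plug stands on the bin floor, the used brown filter has not moved measurably, and the gripper is about 70 mm above the filter.
- **Disagreement:** the two cameras differed by about 2 mm in y. I used their average and corrected about 1.4 mm from a close view before entering the port.

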